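# Plug the ink tank and lock both cam arms

### The arm

A 7-joint arm with a two-finger parallel gripper is mounted at the origin on the work surface; the furniture and walls round the work are solid. World frame = base frame: x ahead of the robot, y to its left, z up, the work surface at z = 0. Lengths are in m, angles in rad, forces in N, time in s.
With the tool pointing down it reaches from about 0.425 to 0.925 m from the base axis. Payload 6.8 kg.
Tool frame: the origin (TCP) lies on the front face of the gripper's body, between the roots of the fingers; the fingertips stand 73 mm ahead of it and the grasp point (between the pads) lies 54 mm ahead of it (env.nose_length is the distance from the TCP to the fingertips, in m); z points along the fingers, y is the line along which they close (so a half turn about z gives the same grasp; the last joint's range is limited). The gripper opens to 85 mm and grips with 20 to 120 N. Pads are 22 mm wide; open, the fingers measure 114 mm over their backs; the gripper's body (76 mm by 85 mm) begins 54 mm behind the grasp point. The pads swing forward as they close: fully open they stand 13 mm farther back than shut.
Start: joints at [-0.108, 0.477, 0.022, 1.555, -0.011, 1.109, -0.083], TCP at [0.675, 0, 0.304] pointing down, gripper open.
Joint ranges: [-2.96, 2.96], [-0.34, 2.1], [-1.41, 1.46], [0.24, 2.44], [-1.37, 4.51], [0.17, 1.92], [-2.96, 2.96]. Speed limits (rad/s): [2.39, 2.39, 3.14, 3.14, 3.14, 3.14, 3.14].

### API

Orientations are given as a unit quaternion [w, x, y, z].
In Python, from cell import env, kin, camera, calibration, job gives the robot as it stands. The module is installed in compiled form; this text tells all that it offers. Calls block until the motion is done:
- env.reach(position, orientation): joint-space move of the TCP to a pose.
- env.movel(position, velocity=0.15, rot=None, stop_force=None): straight line of the TCP; rot=None keeps the orientation; velocity is the mean speed in m/s. With stop_force (N) it stops when the force on the tool has changed by that much, and returns True; else False.
- env.goto_joints(angles): joint-space move.
- env.grip(opening, f_grip=None): finger opening in m; f_grip is the grip in N (None keeps the last); returns when the fingers have stopped.
- env.dwell(seconds).
- kin.inverse_kinematics(position, orientation): joint angles nearest the present ones, or None.
- env.get_state(): the state.
- camera(name): name is "scene" or "side" or "wrist"; returns (picture, depth): 400x640x3 uint8, blue, green, red; 400x640 float32, m along the optical axis (not along the pixel's ray), 0 where there is no reading.
- calibration(name): a dict with "fx", "fy", "cx", "cy" (pixels), "k1" (the pictures are not rectified: a ray, as slopes to the right and down, at radius r is drawn at 1 + k1 r^2 times it, then the intrinsics apply), "rvec" (rotation vector, rad) and "tvec" (3), from world to camera coordinates, as OpenCV has them. Camera axes: x right, y down, z forward; pixel columns grow to the right and rows downward; lengths in m; the calibration is good to about 2 mm. A picture is of the moment at which its call begins: read the wrist's pose just before it. calibration takes no time and is no camera call; for the wrist camera it gives the pose at the moment of the call.
A pose or a line that the arm cannot do raises env.PlanningError and nothing moves.
- job.job_done(): hands the job in; it is judged then, once.
The state is a dict: "time": time; "qpos": joint angles; "joint_velocities": joint speeds; "joint_torque": joint torques, N m; "tcp_pos": TCP position; "orientation": TCP orientation; "force": force on the tool from outside, world axes, zero at the start; "torque": the same for the moment, N m; "opening": finger opening in m; "gripper_force": force on a finger pad.
Only numpy, scipy, OpenCV 4.12 (cv2) and the standard library are available. Lean on these libraries where they do the work, as an engineer would, in place of code of your own. Each camera call takes 0.05 s, during which the arm holds its last target. There are 200 camera calls.

### The job

Close the fill port of the grey ink tank: set the loose grooved metal plug into the coupler on the tank and press it down, firmly but not hard, until its flange beds on the rubber gasket. Then swing the coupler's two cam arms all the way down together, keeping them about level with each other, so that they lock the plug in. Leave the eraser, the loupe and the ink bottle where they are.

Things in the scene. Friction and masses are not known exactly. Their poses are not given: they have to be found in the camera images.
- tank: Fixed grey plastic tank, 120 (x) x 100 (y) x 35 mm high, with a plain metal coupler upright at the middle of its top. Origin: centre of the underside, on the table; z up. The two cam arms swing in its y-z plane, one at +y (left), one at -y (right). Coupler: round body 40 mm diameter, open at the top, bore 32 mm diameter.
- coupler_rim (a point): Point on the coupler's axis fixed to the tank, 99 mm above the table; axes as the tank's. The coupler is screwed into the tank to a depth that is not measured: its rim (top of the hard rubber gasket ring), with cam pins and arms, stands 0 to 8 mm ABOVE this point, fixed in a run; it must be felt. Press the plug on the gasket with 16 to 24 N in all; more than 30 N spoils it.
- left_pin (a point): Hinge pin (along tank x) of the arm at +y, as for the lowest coupler (the true pin is 0 to 8 mm higher): 21 mm from the axis, 91 mm above the table. Arm: 13 mm wide, 17 at its end eye; end 52 mm from the pin; its upper (when down, outer) face is 6.5 mm off the line through the pin. Both arms down: 55 mm over the outer faces. Pins are weak: at most 40 N on an arm, so grip lightly.
- right_pin (a point): The same for the arm at -y. A cam on each arm enters the bore as the arm goes below level; it jams on the plug if that is not home, and blocks the bore if there is no plug.
- plug: Loose plain metal plug, 60 mm tall, 0.12 kg, standing upright on the table, round all over: from the foot up a 30 mm diameter neck with a chamfered foot (23 mm) and a locking groove, at 34 to 38 mm a flange of 38 mm diameter, at 38 to 60 mm a grip knob of 24 mm diameter. Origin: centre of the foot, z along its axis upward.
- plug_flange (a point): Centre of the underside of the plug's flange, 34 mm above the plug's origin. Home, it lies on the true rim. Inside the bore a stiff valve disc meets the plug's foot while the flange is still 7 to 9 mm above the true rim; the disc slides down under about 7 N and stays where it is left; only then does the flange meet the gasket.
- cam_left (a joint): Swing of the arm at +y, rad: 0 = open, pointing outward and 0.6 rad above level; 0.6 = level; 2.1 = fully down on its stop, beside the coupler. It stays where it is left; moving it takes 0.2 N m (10 N at 20 mm from the pin). Starts at 0 to 0.35. Neither arm may pass 1.5 while the other is below 0.9. More than 1.95 counts as down.
- cam_right (a joint): The same for the arm at the tank's -y side.
- eraser: Bystander: small eraser in a green sleeve, 22 x 50 x 12 mm, origin at the centre of its underside.
- loupe: Bystander: black standing magnifier, 42 mm diameter, 43 mm tall, origin at the centre of its underside.
- ink_bottle: Bystander: square dark-blue glass ink bottle, 53 x 52 x 60 mm, origin at the centre of its underside.
Things that resemble listed ones, but are neither listed nor needed, are in the scene too. Leave any purple or red look-alike of the plug alone.

How it is judged:
By the outcome, as a careful person would: the job done as asked, in the order asked, and still so for the second after the job is handed in, with the robot touching nothing.
It also fails if it takes over 48 s, if anything falls off the work surface, if the arm or the gripper's body presses on something with over 40 N, if the wrist force passes 120 N, or if a joint passes its speed limit or range.

## Working session

There is one attempt and no reset: what is moved stays moved. The work goes in short steps, each a Python script; the robot and the scene stay as the last script left them, time stands still between calls to the robot, and variables do not carry over. Pictures are saved under pics/ and viewed, at most 12 in all, crops included, and the job is handed in when it is done.

```bash
mkdir -p pics
cat > h.py <<'E'
import numpy as np, cv2
from cell import env, kin, camera, calibration, job
def cloud(name):
    c=calibration(name); im,d=camera(name)
    K=np.array([[c["fx"],0,c["cx"]],[0,c["fy"],c["cy"]],[0,0,1.]])
    v,u=np.mgrid[0:400,0:640]
    p=np.stack([u,v],-1).reshape(-1,1,2).astype(float)
    s=cv2.undistortPoints(p,K,np.array([c["k1"],0,0,0,0.])).reshape(400,640,2)
    P=np.dstack([s*d[...,None],d])
    R,_=cv2.Rodrigues(np.array(c["rvec"],float)); t=np.array(c["tvec"],float).ravel()
    W=(P-t)@R
    W[d<=0]=np.nan
    return im,d,W
E
python3 - <<'E'
from h import *
ims=[]
for n in("scene","side"):
    im,d,W=cloud(n); np.savez(n+".npz",im=im,d=d,W=W); cv2.imwrite(f"pics/{n}0.png",im)
    c=calibration(n);print(n,c)
s=env.get_state();print(s["time"],s["orientation"],s["opening"],s["force"],env.nose_length)
E
```

```text
scene {'fx': 408.38719309286785, 'fy': 408.38719309286785, 'cx': 320.093117816801, 'cy': 194.40396116228527, 'k1': -0.004142634588295057, 'rvec': array([ 1.26298981, -2.29228999,  0.90869306]), 'tvec': array([0.29379414, 0.41111675, 0.56744098])}
side {'fx': 500.41440706135336, 'fy': 500.41440706135336, 'cx': 322.788624564481, 'cy': 196.9888957834576, 'k1': 0.05113014869375597, 'rvec': array([ 1.96770405, -0.63777666,  0.42358264]), 'tvec': array([-0.48865674,  0.20947224,  0.71517701])}
0.1 [-5.15305282e-04  7.07119397e-01  7.07093721e-01 -6.02651662e-04] 0.08545006687995842 [-0.67546445  0.41388295 -0.33807466] 0.0726
```

View pics/scene0.png

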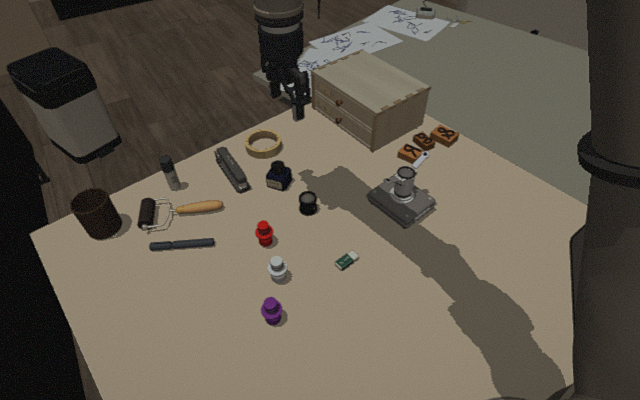

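View pics/side0.png

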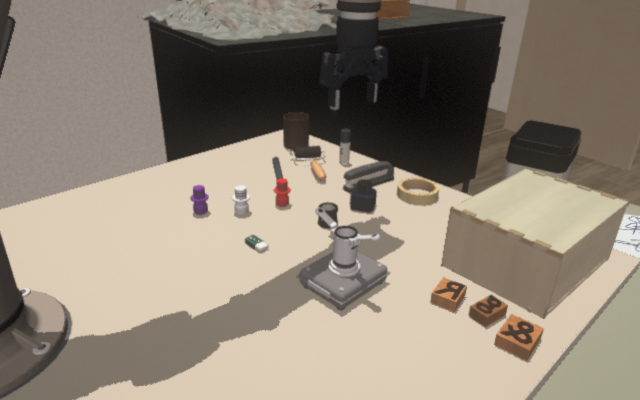

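Scene picture: the metal plug candidate is at (278,268), with a red look-alike at (264,233) and a purple one at (271,310). Nothing else resembles the plug except the loupe at (308,203). The tank and coupler are at (403,190). In the side picture the plug is at (241,200) and the coupler at (345,245), with its arms up at (327,218) and (362,238). I choose the plain metal one.

Run:
```python
import numpy as np,cv2
for n,pl,cp in(("scene",(278,268),(404,188)),("side",(241,200),(345,250))):
    z=np.load(n+".npz");W=z["W"];im=z["im"]
    print(n)
    for (u,v),nm in((pl,"plug"),(cp,"tank")):
        w=20 if nm=="plug" else 60
        S=W[max(0,v-w):v+w,u-w:u+w].reshape(-1,3);S=S[~np.isnan(S[:,0])]
        bins=[(-.01,.004),(.01,.02),(.02,.03),(.03,.036),(.036,.045),(.045,.056),(.056,.066),(.07,.085),(.085,.095),(.095,.11),(.11,.125),(.125,.15)]
        for a,b in bins:
            m=(S[:,2]>a)&(S[:,2]<b)
            if m.sum()>2:print(nm,a,b,m.sum(),S[m].min(0).round(3),S[m].max(0).round(3),np.median(S[m],0).round(3))
a=np.load("scene.npz")["im"];b=np.load("side.npz")["im"]
f=lambda i,u,v,h:cv2.resize(i[v-h:v+h,u-h:u+h],(400,300 if 0 else 400),interpolation=cv2.INTER_CUBIC)
cv2.imwrite("pics/crop1.png",np.hstack([f(b,241,200,40),f(b,345,250,55)]))
for n,p in(("scene",dict(loupe=(308,198),ink=(280,170),eraser=(347,260),red=(264,228),purple=(271,302),box=(375,95),boxtop=(370,60))),("side",dict(red=(282,185),purple=(200,190),box=(460,240),blk=(449,292),boxtop=(530,220)))):
    W=np.load(n+".npz")["W"]
    for k,(u,v) in p.items():print(n,k,np.nanmedian(W[v-1:v+2,u-1:u+2].reshape(-1,3),0).round(3))
```

```text
scene
plug -0.01 0.004 1191 [ 0.453  0.07  -0.004] [0.579 0.18  0.003] [ 0.516  0.125 -0.   ]
plug 0.01 0.02 49 [0.476 0.123 0.01 ] [0.494 0.15  0.02 ] [0.479 0.142 0.016]
plug 0.02 0.03 21 [0.477 0.125 0.02 ] [0.49  0.149 0.024] [0.48  0.138 0.021]
plug 0.03 0.036 9 [0.473 0.133 0.033] [0.494 0.154 0.036] [0.476 0.145 0.035]
plug 0.036 0.045 138 [0.472 0.117 0.036] [0.506 0.154 0.045] [0.482 0.14  0.038]
plug 0.045 0.056 47 [0.478 0.125 0.045] [0.492 0.148 0.056] [0.482 0.139 0.051]
plug 0.056 0.066 111 [0.479 0.124 0.056] [0.503 0.147 0.062] [0.49  0.136 0.06 ]
tank -0.01 0.004 9940 [ 0.35  -0.503 -0.005] [ 0.811 -0.015  0.004] [ 0.531 -0.22  -0.   ]
tank 0.01 0.02 636 [ 0.444 -0.476  0.01 ] [ 0.808 -0.13   0.02 ] [ 0.636 -0.308  0.016]
tank 0.02 0.03 963 [ 0.443 -0.471  0.02 ] [ 0.791 -0.129  0.03 ] [ 0.627 -0.311  0.022]
tank 0.03 0.036 1043 [ 0.446 -0.351  0.03 ] [ 0.775 -0.132  0.036] [ 0.492 -0.173  0.034]
tank 0.036 0.045 425 [ 0.45  -0.332  0.036] [ 0.764 -0.136  0.045] [ 0.508 -0.187  0.038]
tank 0.045 0.056 196 [ 0.489 -0.319  0.045] [ 0.751 -0.166  0.056] [ 0.694 -0.247  
[... 1763 characters left out ...]
.525 -0.176  0.085] [ 0.5   -0.2    0.077]
tank 0.085 0.095 190 [ 0.492 -0.214  0.085] [ 0.531 -0.165  0.095] [ 0.506 -0.188  0.091]
tank 0.095 0.11 429 [ 0.493 -0.226  0.095] [ 0.533 -0.147  0.11 ] [ 0.511 -0.185  0.103]
tank 0.11 0.125 230 [ 0.496 -0.253  0.11 ] [ 0.529 -0.12   0.124] [ 0.51  -0.147  0.117]
scene loupe [ 0.61  -0.004  0.042]
scene ink [0.711 0.011 0.055]
scene eraser [0.447 0.004 0.012]
scene red [0.573 0.12  0.059]
scene purple [0.419 0.184 0.061]
scene box [ 0.759 -0.293  0.123]
scene boxtop [ 0.91  -0.391  0.123]
side red [0.58  0.11  0.053]
side purple [0.422 0.177 0.056]
side box [ 0.699 -0.274  0.067]
side blk [ 0.624 -0.322  0.02 ]
side boxtop [ 0.77  -0.351  0.121]
```

View pics/crop1.png

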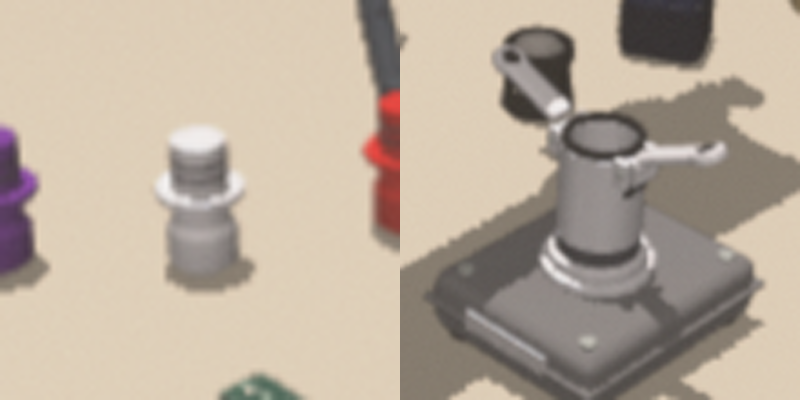

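The crop shows the plain metal plug with its grooved grip knob at left centre, between the purple and red ones. The coupler is open and both arms are up. Next I fit the exact positions.

```bash
cat > fit.py <<'E'
import numpy as np,cv2
from scipy.optimize import least_squares
def circ(S,R,c0):
    r=least_squares(lambda c:np.hypot(*(S-c).T)-R,c0,loss="soft_l1",f_scale=.001);return r.x.round(4),np.abs(r.fun).mean().round(4)
def sel(W,c,r,z0,z1):
    S=W.reshape(-1,3);S=S[~np.isnan(S[:,0])]
    return S[(np.hypot(S[:,0]-c[0],S[:,1]-c[1])<r)&(S[:,2]>z0)&(S[:,2]<z1)]
def tank(W,c=(.511,-.187)):
    S=sel(W,c,.026,.05,.082);S=S[np.hypot(*(S[:,:2]-c).T)>.012];print(" body",circ(S[:,:2],.02,c),len(S))
    S=sel(W,c,.0205,.094,.112);print(" rim z",np.percentile(S[:,2],[50,80,90,95]).round(4), "box", S[S[:,2]>.1].min(0).round(4),S[S[:,2]>.1].max(0).round(4))
    S=sel(W,c,.085,.029,.039)[:,:2].astype(np.float32);print(" top",len(S),cv2.minAreaRect(S))
    for sg in(1,-1):
        S=sel(W,c,.09,.085,.14);q=(S[:,1]-c[1])*sg;S=S[q>.03];q=(S[:,1]-c[1])*sg
        if len(S)>9:print(" arm",sg,len(S),"slope",np.arctan(np.polyfit(q,S[:,2],1)[0]).round(3),"xdir",np.polyfit(q,S[:,0],1).round(4),"qmax",q.max().round(3),"zmax",S[:,2].max().round(3))
def plug(W,c=(.492,.136)):
    S=sel(W,c,.025,.056,.064);print(" knobtop",S.mean(0).round(4),((S.min(0)+S.max(0))/2).round(4))
    S=sel(W,c,.025,.041,.056);print(" knob",circ(S[:,:2],.012,c))
    S=sel(W,c,.025,.004,.015);print(" foot",circ(S[:,:2],.015,c))
E
python3 - <<'E'
from fit import *
for n in("scene","side"):
    W=np.load(n+".npz")["W"];print(n);tank(W);plug(W)
E
```

```text
scene
 body (array([ 0.5118, -0.189 ]), np.float64(0.0009)) 194
 rim z [0.1033 0.1059 0.1066 0.1073] box [ 0.4914 -0.2067  0.1001] [ 0.5294 -0.1669  0.1092]
 top 1224 ((0.5088361501693726, -0.18766990303993225), (0.11969736963510513, 0.0995747372508049), 9.158021926879883)
 arm 1 76 slope 0.364 xdir [-0.1094  0.507 ] qmax 0.065 zmax 0.124
 arm -1 113 slope 0.446 xdir [0.1437 0.5105] qmax 0.067 zmax 0.128
 knobtop [0.4898 0.1361 0.0597] [0.4906 0.1357 0.0593]
 knob (array([0.4914, 0.1354]), np.float64(0.0005))
 foot (array([0.4917, 0.135 ]), np.float64(0.0005))
side
 body (array([ 0.5141, -0.186 ]), np.float64(0.0008)) 380
 rim z [0.1014 0.1046 0.1055 0.1061] box [ 0.4935 -0.207   0.1   ] [ 0.5308 -0.1676  0.107 ]
 top 1795 ((0.5124898552894592, -0.18782387673854828), (0.11939889937639236, 0.09963643550872803), 9.617953300476074)
 arm 1 160 slope 0.41 xdir [-0.1498  0.5122] qmax 0.067 zmax 0.124
 arm -1 109 slope 0.429 xdir [0.1876 0.5086] qmax 0.066 zmax 0.125
 knobtop [0.4926 0.1356 0.0591] [0.4936 0.1373 0.0587]
 knob (array([0.4942, 0.1384]), np.float64(0.001))
 foot (array([0.4937, 0.1381]), np.float64(0.001))
```

```bash
cat >> h.py <<'E'
from scipy.spatial.transform import Rotation as Ro
YAW=0.164
def q(a):  # tool down, closing line at angle a about world z
    y=np.array([np.cos(a),np.sin(a),0]);z=np.array([0,0,-1.]);x=np.cross(y,z)
    return Ro.from_matrix(np.stack([x,y,z],1)).as_quat()[[3,0,1,2]]
def st(*k):
    s=env.get_state();print({i:np.round(s[i],4) for i in("time","tcp_pos","force","opening","gripper_force")+k});return s
E
python3 - <<'E'
from h import *; from fit import *
env.grip(.058)
env.reach([.511,-.1877,.29],q(YAW)); st()
im,d,W=cloud("wrist");cv2.imwrite("pics/w0.png",im);print("tank");tank(W)
np.savez("w0.npz",im=im,W=W)
env.reach([.4927,.1368,.20],q(YAW));st("orientation")
im,d,W=cloud("wrist");cv2.imwrite("pics/w1.png",im);print("plug");plug(W)
np.savez("w1.npz",im=im,W=W)
a=cv2.imread("pics/w0.png");cv2.imwrite("pics/w01.png",cv2.resize(np.hstack([a,im]),(800,250)))
E
```

```text
{'time': np.float64(1.475), 'tcp_pos': array([ 0.5123, -0.1865,  0.2904]), 'force': array([ 0.756 , -0.192 , -0.2059]), 'opening': np.float64(0.0574), 'gripper_force': np.float64(0.0)}
tank
 body (array([ 0.5094, -0.1815]), np.float64(0.0026)) 302
 rim z [0.1058 0.1068 0.1072 0.1075] box [ 0.494  -0.2072  0.1   ] [ 0.5312 -0.1667  0.1084]
 top 6717 ((0.513595700263977, -0.18701264262199402), (0.11994517594575882, 0.09999950975179672), 9.129932403564453)
 arm 1 805 slope 0.377 xdir [-0.1499  0.5133] qmax 0.067 zmax 0.126
 arm -1 696 slope 0.451 xdir [0.1472 0.5137] qmax 0.064 zmax 0.127
{'time': np.float64(2.8), 'tcp_pos': array([0.4934, 0.1357, 0.2002]), 'force': array([-0.3351, -0.3349,  0.0059]), 'opening': np.float64(0.0577), 'gripper_force': np.float64(0.0), 'orientation': array([4.000e-04, 6.474e-01, 7.621e-01, 0.000e+00])}
plug
 knobtop [0.4931 0.1378 0.0603] [0.4933 0.1372 0.0593]
 knob (array([0.4933, 0.1368]), np.float64(0.0002))
 foot (array([0.4933, 0.1366]), np.float64(0.0001))
```

View pics/w01.png

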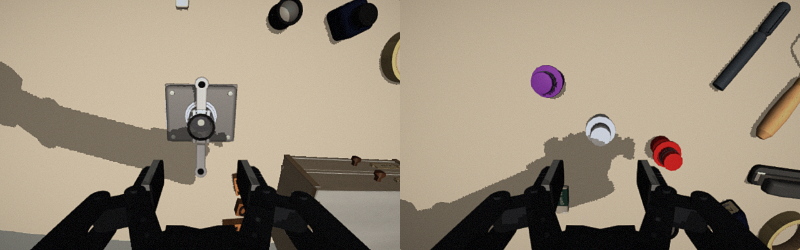

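The wrist view shows the coupler ring at about (200,127) on the left half, with the arms along its vertical. The plug is at (600,128) on the right half, clear of purple and red. Next I grasp the plug.

Run:
```python
from h import *; from fit import *
W=np.load("w0.npz")["W"]
c=np.array([.513,-.187])
S=sel(W,c,.022,.1035,.110);S=S[np.hypot(*(S[:,:2]-c).T)>.0155]
r=least_squares(lambda p:np.hypot(S[:,0]-p[0],S[:,1]-p[1])-p[2],[*c,.018],loss="soft_l1",f_scale=.001);print("ring",r.x.round(4),len(S),np.median(S[:,2]))
env.dwell(.15);st()
env.movel([.4933,.1368,.1135],velocity=.1,stop_force=8);env.dwell(.1);st()
env.grip(.015,f_grip=60);st()
env.movel([.4933,.1368,.26],velocity=.2);env.dwell(.1);st("orientation")
im,d,W=cloud("wrist");cv2.imwrite("pics/w2.png",im)
```

```text
ring [ 0.5134 -0.1867  0.0178] 625 0.10622814214755037
{'time': np.float64(3.0), 'tcp_pos': array([0.4933, 0.1356, 0.2003]), 'force': array([0.8404, 0.4713, 0.6866]), 'opening': np.float64(0.0581), 'gripper_force': np.float64(0.0)}
{'time': np.float64(4.1167), 'tcp_pos': array([0.4938, 0.137 , 0.1142]), 'force': array([-0.1587, -1.1249, -0.1445]), 'opening': np.float64(0.0583), 'gripper_force': np.float64(0.0)}
{'time': np.float64(4.5333), 'tcp_pos': array([0.4936, 0.1369, 0.1141]), 'force': array([-1.4082, -0.431 ,  5.3319]), 'opening': np.float64(0.0219), 'gripper_force': np.float64(58.4961)}
{'time': np.float64(5.5167), 'tcp_pos': array([0.4924, 0.1365, 0.2584]), 'force': array([-0.6691, -0.3178, -1.6268]), 'opening': np.float64(0.0219), 'gripper_force': np.float64(58.7818), 'orientation': array([-0.0008,  0.6468,  0.7627, -0.0013])}
```

View pics/w2.png

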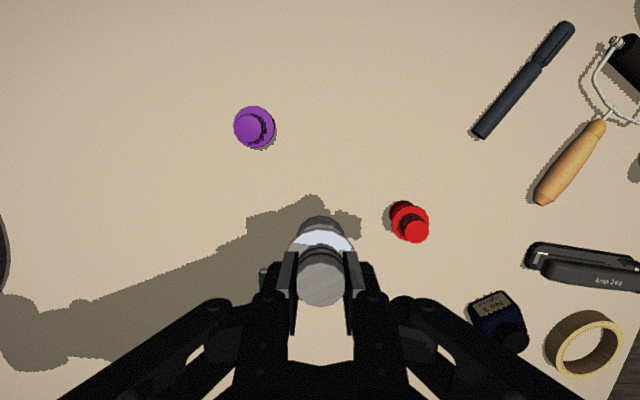

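Plug is held upright at (322,265). Next I go over the coupler, align, and insert until just above the valve disc.

Run:
```python
from h import *; from fit import *
T=np.array([.5134,-.1867])
env.reach([*T,.262],q(YAW));env.dwell(.1);s=st()
cmd=T+ (T-s["tcp_pos"][:2])
env.movel([*cmd,.232],velocity=.08);env.dwell(.15);s=st("orientation")
for n in("side","scene"):
    im,d,W=cloud(n);cv2.imwrite(f"pics/{n}1.png",im)
    for z0,z1,R in((.156,.17,.015),):
        S=sel(W,T,.03,z0,z1);print(n,"neck",circ(S[:,:2],R,T),len(S))
    S=sel(W,T,.026,.05,.082);S=S[np.hypot(*(S[:,:2]-T).T)>.012];print(" body",circ(S[:,:2],.02,T))
    np.savez(n+"1.npz",W=W)
a=cv2.imread("pics/side1.png")[140:300,260:430];b=cv2.imread("pics/scene1.png")[90:230,330:480]
cv2.imwrite("pics/c2.png",np.hstack([cv2.resize(a,(400,376)),cv2.resize(b,(400,376))]))
```

```text
{'time': np.float64(6.9), 'tcp_pos': array([ 0.514 , -0.1847,  0.2619]), 'force': array([-0.0403, -0.4305, -1.8092]), 'opening': np.float64(0.0219), 'gripper_force': np.float64(58.7821)}
{'time': np.float64(7.575), 'tcp_pos': array([ 0.5132, -0.1888,  0.2325]), 'force': array([ 0.0837, -0.1973, -1.1646]), 'opening': np.float64(0.0219), 'gripper_force': np.float64(58.7818), 'orientation': array([4.000e-04, 6.468e-01, 7.627e-01, 2.000e-04])}
side neck (array([ 0.5104, -0.1865]), np.float64(0.0028)) 172
 body (array([ 0.5139, -0.1858]), np.float64(0.0008))
scene neck (array([ 0.5093, -0.192 ]), np.float64(0.0027)) 119
 body (array([ 0.5116, -0.1891]), np.float64(0.0009))
```

View pics/c2.png

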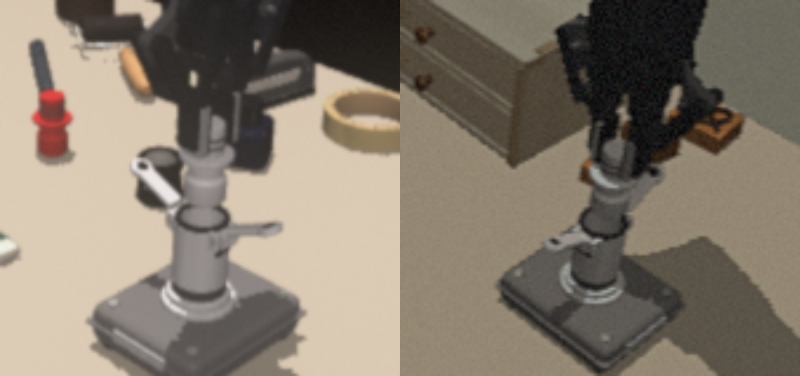

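The view shows the plug hanging upright, almost over the coupler bore. My neck band was at the wrong height, so I recompute it before descending.

Run:
```python
from h import *; from fit import *
T=np.array([.5132,-.1888])
for n in("side","scene"):
    W=np.load(n+"1.npz")["W"]
    for z0,z1,R in((.124,.132,.015),(.144,.149,.015),(.150,.156,.019),(.159,.176,.012)):
        S=sel(W,T,.024,z0,z1);print(n,z0,circ(S[:,:2],R,T),len(S))
T=[.5134,-.1867]
env.movel([*T,.226],velocity=.05);env.dwell(.1);s=st()
for z in (.214,.206,.199):
    r=env.movel([*T,z],velocity=.03,stop_force=5);s=st("torque");print(r)
    if r:break
```

```text
side 0.124 (array([ 0.5139, -0.1869]), np.float64(0.0008)) 81
side 0.144 (array([ 0.5155, -0.1846]), np.float64(0.001)) 25
side 0.15 (array([ 0.5147, -0.1859]), np.float64(0.0018)) 85
side 0.159 (array([ 0.5076, -0.1898]), np.float64(0.0038)) 202
scene 0.124 (array([ 0.511 , -0.1904]), np.float64(0.0008)) 36
scene 0.144 (array([ 0.5146, -0.1895]), np.float64(0.0007)) 7
scene 0.15 (array([ 0.5122, -0.1923]), np.float64(0.002)) 31
scene 0.159 (array([ 0.5107, -0.1895]), np.float64(0.0032)) 105
{'time': np.float64(8.05), 'tcp_pos': array([ 0.5134, -0.1866,  0.2259]), 'force': array([ 0.651 ,  1.0184, -0.9043]), 'opening': np.float64(0.0217), 'gripper_force': np.float64(58.7751)}
{'time': np.float64(8.6), 'tcp_pos': array([ 0.5133, -0.1867,  0.2138]), 'force': array([ 0.2423, -0.2554, -1.2997]), 'opening': np.float64(0.0216), 'gripper_force': np.float64(58.7359), 'torque': array([ 0.0386,  0.0245, -0.02  ])}
False
{'time': np.float64(9.0167), 'tcp_pos': array([ 0.5133, -0.1867,  0.2058]), 'force': array([ 0.4182, -0.063 , -0.8833]), 'opening': np.float64(0.0219), 'gripper_force': np.float64(58.7536), 'torque': array([0.0173, 0.0192, 0.0005])}
False
{'time': np.float64(9.4), 'tcp_pos': array([ 0.5133, -0.1867,  0.1988]), 'force': array([ 0.5532, -1.1306, -0.7925]), 'opening': np.float64(0.0218), 'gripper_force': np.float64(58.7771), 'torque': array([-0.0194, -0.0225,  0.0432])}
False
```

Run:
```python
from h import *
T=[.5133,-.1867]
r=env.movel([*T,.176],velocity=.012,stop_force=12);s=st();print(r)
f0=-1.2
for i in range(14):
    env.dwell(.08)
    s=env.get_state();f=np.mean([s["force"][2]]+[(env.dwell(.02),env.get_state()["force"][2])[1] for _ in range(2)])-f0
    print(i,s["tcp_pos"].round(5),s["force"].round(1),round(f,2))
    if f>17.5 or s["tcp_pos"][2]<.176: break
    z=(z if i else s["tcp_pos"][2])-(.0003 if f<14 else .00015)
    env.movel([*T,z],velocity=.005,stop_force=8)
st("torque")
```

```text
{'time': np.float64(10.5417), 'tcp_pos': array([ 0.5134, -0.1868,  0.1863]), 'force': array([-0.9128,  1.1253,  5.7339]), 'opening': np.float64(0.0214), 'gripper_force': np.float64(59.4703)}
True
0 [ 0.51344 -0.18678  0.18631] [-0.3  0.5  4.7] 6.52
1 [ 0.51352 -0.18681  0.18631] [-1.5  1.1  5.1] 6.97
2 [ 0.51352 -0.18678  0.18626] [-2.8  0.   9.4] 9.48
3 [ 0.51355 -0.18683  0.18627] [-2.7  0.9  9.3] 11.22
4 [ 0.51354 -0.1868   0.18623] [-4.   1.3 13.5] 14.28
5 [ 0.51354 -0.18681  0.18622] [-3.6  0.3 14.5] 15.66
6 [ 0.51357 -0.18678  0.18623] [-5.   1.8 15.9] 16.86
7 [ 0.51355 -0.18682  0.18621] [-5.2  2.  17.1] 18.53
{'time': np.float64(13.25), 'tcp_pos': array([ 0.5136, -0.1868,  0.1862]), 'force': array([-5.7122,  1.722 , 17.1886]), 'opening': np.float64(0.0216), 'gripper_force': np.float64(60.5777), 'torque': array([0.389 , 1.2038, 0.0032])}
```

The plug seated at a stiff stop. Flange height is 106.1 mm, so the rim is about 7 mm above the nominal point, which agrees with the camera. The press was about 18 N. Now I release, turn, and lower the open gripper onto the arms.

Run:
```python
from h import *
from fit import *
T=[.5135,-.1868]
env.grip(.045);st()
env.movel([*T,.232],velocity=.1);st()
im,d,W=cloud("scene");S=sel(W,T,.013,.118,.145);print("knob top",np.percentile(S[:,2],[50,90]))
c=[(a,kin.inverse_kinematics([*T,.232],q(a))) for a in(YAW+np.pi/2,YAW-np.pi/2)]
for a,j in c:print(a,None if j is None else np.round(j,2))
a=min((x for x in c if x[1] is not None),key=lambda x:abs(x[1][6]))[0]
env.reach([*T,.236],q(a));env.grip(.085)
env.movel([*T,.215],velocity=.08);env.dwell(.1);st("orientation")
im,d,W=cloud("wrist");cv2.imwrite("pics/w3.png",im)
im2,d,W=cloud("side");cv2.imwrite("pics/c3.png",np.hstack([cv2.resize(im,(448,280)),cv2.resize(im2[140:300,260:430],(300,280))]))
print(a)
```

```text
{'time': np.float64(13.6), 'tcp_pos': array([ 0.5131, -0.1866,  0.1842]), 'force': array([-0.3663, -0.4747, -0.5805]), 'opening': np.float64(0.045), 'gripper_force': np.float64(0.0)}
{'time': np.float64(14.225), 'tcp_pos': array([ 0.5132, -0.1867,  0.2317]), 'force': array([-0.3759, -0.5221, -0.6648]), 'opening': np.float64(0.0452), 'gripper_force': np.float64(0.0)}
knob top [0.13126499 0.13303457]
1.7347963267948965 [ 0.47  0.37 -0.3   1.92  0.14  0.87  1.84]
-1.4067963267948966 [-0.05  0.36  0.35  1.95 -0.16  0.85 -1.01]
{'time': np.float64(16.5417), 'tcp_pos': array([ 0.5136, -0.1869,  0.2151]), 'force': array([ 0.6974, -0.7376, -0.4271]), 'opening': np.float64(0.0853), 'gripper_force': np.float64(0.0), 'orientation': array([1.000e-04, 9.966e-01, 8.190e-02, 1.000e-04])}
-1.4067963267948966
```

View pics/c3.png

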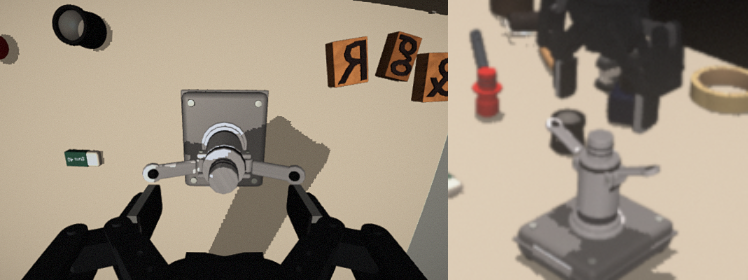

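The plug sits flush in the coupler (knob at (222,172)) and its top is at 132 mm, as expected. The finger pads line up with the arms' ends at (152,173) and (296,176). Next I push both arms down.

```bash
cat >> fit.py <<'E'
def arms(W,T,yaw=.164):
    d=np.array([-np.sin(yaw),np.cos(yaw)]);S=W.reshape(-1,3);S=S[~np.isnan(S[:,0])]
    D=S[:,:2]-T;qy=D@d;qx=D@np.array([d[1],-d[0]])
    for sg in(1,-1):
        m=(abs(qx)<.010)&(qy*sg>.026)&(qy*sg<.08)&(S[:,2]>.042)&(S[:,2]<.135)
        if m.sum()>5:
            k=np.argmax(qy[m]*sg);A=np.c_[qy[m]*sg,S[m,2]]
            print("  arm",sg,m.sum(),"ymax",A[:,0].max().round(3),"z there",A[k,1].round(3),"zrange",A[:,1].min().round(3),A[:,1].max().round(3))
E
python3 - <<'E'
from h import *
from fit import *
T=[.5135,-.1868]
for z in(.195,.18,.168,.157,.147,.139):
    r=env.movel([*T,z],velocity=.05,stop_force=32);s=st("torque");print(r)
    if r: break
ims=[]
for n in("side","scene"):
    im,d,W=cloud(n);ims.append(im);print(n);arms(W,T)
cv2.imwrite("pics/c4.png",np.hstack([cv2.resize(ims[0][140:300,260:430],(400,376)),cv2.resize(ims[1][110:230,330:480],(400,376))]))
E
```

```text
{'time': np.float64(17.1917), 'tcp_pos': array([ 0.5134, -0.1868,  0.1947]), 'force': array([0.5636, 0.4641, 0.9482]), 'opening': np.float64(0.0848), 'gripper_force': np.float64(0.0), 'torque': array([-0.0409,  0.019 , -0.0559])}
False
{'time': np.float64(17.6417), 'tcp_pos': array([ 0.5133, -0.1868,  0.1796]), 'force': array([0.3367, 0.6798, 1.0229]), 'opening': np.float64(0.0852), 'gripper_force': np.float64(0.0), 'torque': array([0.0553, 0.0086, 0.0745])}
False
{'time': np.float64(18.0333), 'tcp_pos': array([ 0.515 , -0.1875,  0.1692]), 'force': array([ 1.207 , -0.7005,  7.1978]), 'opening': np.float64(0.0847), 'gripper_force': np.float64(3.1506), 'torque': array([-0.076 , -0.1548,  0.0097])}
False
{'time': np.float64(18.4), 'tcp_pos': array([ 0.5156, -0.1874,  0.1588]), 'force': array([-0.3674,  0.4493, 10.7184]), 'opening': np.float64(0.0854), 'gripper_force': np.float64(7.0168), 'torque': array([ 0.086 , -0.0395,  0.0023])}
False
{'time': np.float64(18.75), 'tcp_pos': array([ 0.5157, -0.1875,  0.1488]), 'force': array([ 0.4108,  0.1802, 10.5116]), 'opening': np.float64(0.085), 'gripper_force': np.float64(4.6551), 'torque': array([ 0.0085, -0.1655, -0.035 ])}
False
{'time': np.float64(19.0583), 'tcp_pos': array([ 0.5161, -0.1875,  0.1407]), 'force': array([ 2.562 , -0.528 ,  7.7757]), 'opening': np.float64(0.0852), 'gripper_force': np.float64(4.5583), 'torque': array([-0.0351, -0.4244,  0.0014])}
False
side
  arm 1 389 ymax 0.074 z there 0.131 zrange 0.059 0.135
  arm -1 574 ymax 0.076 z there 0.132 zrange 0.059 0.135
scene
  arm 1 185 ymax 0.072 z there 0.134 zrange 0.06 0.135
  arm -1 143 ymax 0.066 z there 0.131 zrange 0.064 0.135
```

View pics/c4.png

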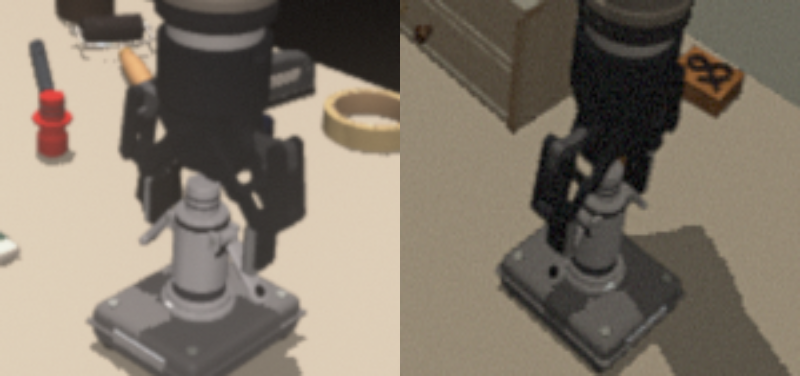

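The right-hand arm (side crop (245,275)) looks about 60° down, and the other one at (155,235) seems less so. I measure both before continuing.

```bash
cat >> fit.py <<'E'
def armpts(im,W,T=(.5134,-.1867),yaw=.164):
    d=np.array([-np.sin(yaw),np.cos(yaw)]);D=W[...,:2]-T;qy=D@d;qx=D@np.array([d[1],-d[0]]);z=W[...,2]
    br=im.max(-1)
    for sg in(1,-1):
        m=(abs(qx)<.011)&(qy*sg>.023)&(qy*sg<.08)&(z>.04)&(z<.13)&(br>95)
        A=np.c_[qy[m]*sg,z[m]]
        if len(A)<6: print("  arm",sg,"few",len(A));continue
        v=A-[.021,.0981];r=np.hypot(*v.T);far=v[r>.03]
        print("  arm",sg,len(A),"rmax",r.max().round(3),"theta",(.6+np.arctan2(-far[:,1],far[:,0])).round(2)[::max(1,len(far)//8)] if len(far) else None,"med",np.median(.6+np.arctan2(-far[:,1],far[:,0])).round(3) if len(far) else None)
E
python3 - <<'E'
from h import *
from fit import *
for n in("side","scene","wrist"):
    im,d,W=cloud(n);print(n);armpts(im,W)
    if n=="wrist":cv2.imwrite("pics/w4.png",cv2.resize(im,(640,400)))
st()
E
```

```text
side
  arm 1 122 rmax 0.059 theta [ 0.05  0.03 -0.1   0.93  1.43  1.44  1.45  1.44  1.47  1.54] med 1.439
  arm -1 333 rmax 0.063 theta [-0.41  0.06  0.65  1.16  1.29  1.37  1.33  2.13  1.4 ] med 1.311
scene
  arm 1 27 rmax 0.057 theta [1.42 1.36 1.38 1.47 1.39 1.41 1.4  1.46] med 1.408
  arm -1 18 rmax 0.054 theta [0.05 0.02 0.01 0.18 0.32 0.42 0.51 0.81 0.89 1.26 1.24 1.29 1.27 1.39] med 0.659
wrist
  arm 1 875 rmax 0.058 theta [ 2.13  2.11  1.45  1.4   1.39  2.14  2.13 -0.13  0.05] med 1.412
  arm -1 1006 rmax 0.058 theta [ 2.13  2.11  2.09  2.07  2.13  1.32  1.3  -0.08  0.04] med 2.086
{'time': np.float64(19.3083), 'tcp_pos': array([ 0.5161, -0.1874,  0.1407]), 'force': array([2.9417, 0.0309, 8.6981]), 'opening': np.float64(0.0851), 'gripper_force': np.float64(4.5642)}
```

View pics/w4.png

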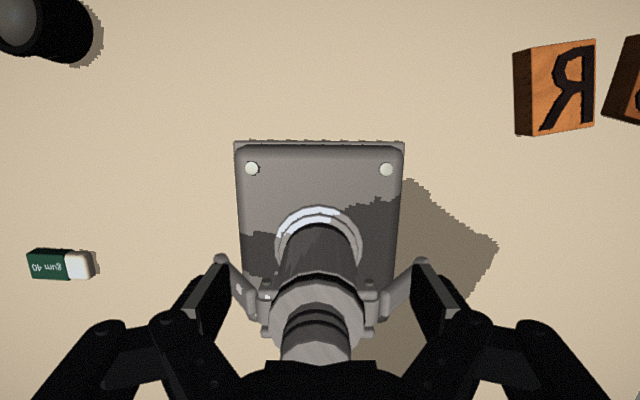

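The wrist view shows both arms folded evenly under the finger tips at (225,270) and (418,270). Measured angles are 1.42 rad on the left and 1.31 on the right. Next I lower a little and squeeze gently in steps.

Run:
```python
from h import *
from fit import *
env.movel([.5145,-.187,.136],velocity=.03,stop_force=20);st()
for o in(.076,.068,.061,.056,.050):
    env.grip(o,f_grip=20);s=st()
for n in("side","wrist"):
    im,d,W=cloud(n);print(n);armpts(im,W)
cv2.imwrite("pics/w5.png",im)
```

```text
{'time': np.float64(19.5667), 'tcp_pos': array([ 0.5167, -0.1876,  0.1376]), 'force': array([ 1.9253, -0.0192,  8.7803]), 'opening': np.float64(0.0853), 'gripper_force': np.float64(4.82)}
{'time': np.float64(19.825), 'tcp_pos': array([ 0.5167, -0.1877,  0.1373]), 'force': array([ 2.8848, -2.0773,  5.7457]), 'opening': np.float64(0.076), 'gripper_force': np.float64(6.5706)}
{'time': np.float64(20.075), 'tcp_pos': array([ 0.5166, -0.188 ,  0.1372]), 'force': array([ 3.6732, -1.62  ,  6.3971]), 'opening': np.float64(0.0685), 'gripper_force': np.float64(6.3502)}
{'time': np.float64(20.325), 'tcp_pos': array([ 0.5165, -0.1875,  0.137 ]), 'force': array([ 4.9395, -1.6841,  4.5557]), 'opening': np.float64(0.0609), 'gripper_force': np.float64(5.7792)}
{'time': np.float64(20.5417), 'tcp_pos': array([ 0.5165, -0.1863,  0.1371]), 'force': array([4.2145, 0.6951, 9.143 ]), 'opening': np.float64(0.0573), 'gripper_force': np.float64(19.9377)}
{'time': np.float64(20.7583), 'tcp_pos': array([ 0.5164, -0.1863,  0.1371]), 'force': array([3.8016, 0.6698, 8.5854]), 'opening': np.float64(0.0574), 'gripper_force': np.float64(19.9356)}
side
  arm 1 125 rmax 0.052 theta [0.   0.07 1.66 2.02 1.99 2.08 2.01 2.08 2.09] med 2.004
  arm -1 218 rmax 0.055 theta [-0.44  0.15  1.97  1.93  1.93  1.98  1.98  1.97  2.13] med 1.963
wrist
  arm 1 331 rmax 0.058 theta [ 2.13  2.13  2.11  2.11  2.01  2.11  2.09  2.13 -0.14] med 2.095
  arm -1 378 rmax 0.058 theta [ 2.13  2.11  2.09  2.12  2.    2.02  2.09  2.11 -0.12] med 2.089
```

View pics/w5.png

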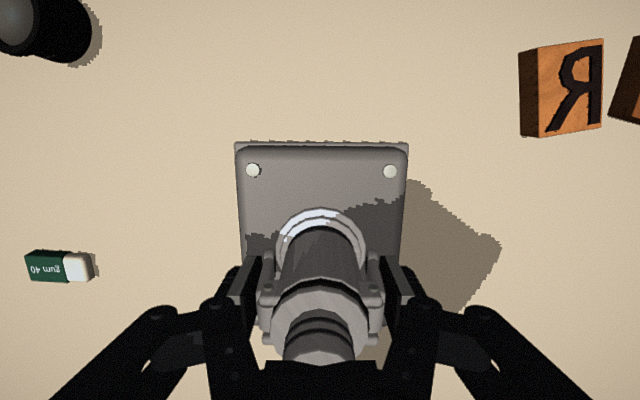

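Both arms stand down beside the coupler, with pads at (243,295) and (398,295). The squeeze stalled at 57.4 mm, which fits the stop. I confirm with a slightly firmer squeeze, then release, rise and check.

Run:
```python
from h import *
from fit import *
env.grip(.050,f_grip=27);st()
env.grip(.075);s=st();p=s["tcp_pos"]
env.movel([.5135,-.1868,.24],velocity=.12)
env.reach([.56,-.02,.33],q(YAW-np.pi/2));env.dwell(.2);st()
ims=[]
for n in("side","scene"):
    im,d,W=cloud(n);ims.append(im);print(n);armpts(im,W)
    S=sel(W,(.5133,-.1867),.013,.118,.145);print("knob top",np.percentile(S[:,2],[50,90]))
cv2.imwrite("pics/c6.png",np.hstack([cv2.resize(ims[0][190:310,280:410],(400,370),interpolation=2),cv2.resize(ims[1][140:240,350:460],(400,370),interpolation=2)]))
```

```text
{'time': np.float64(21.075), 'tcp_pos': array([ 0.5165, -0.1863,  0.1372]), 'force': array([ 4.2304,  1.487 , 10.3203]), 'opening': np.float64(0.0572), 'gripper_force': np.float64(26.9022)}
{'time': np.float64(21.3917), 'tcp_pos': array([ 0.5134, -0.1869,  0.1353]), 'force': array([ 0.2608, -0.56  , -0.3584]), 'opening': np.float64(0.0753), 'gripper_force': np.float64(0.0)}
{'time': np.float64(23.4083), 'tcp_pos': array([ 0.5594, -0.0221,  0.3291]), 'force': array([ 0.1174,  0.2816, -0.1903]), 'opening': np.float64(0.075), 'gripper_force': np.float64(0.0)}
side
  arm 1 64 rmax 0.051 theta [1.98 2.07 2.05 2.07 2.03 2.07 2.04 2.06 2.07 2.1 ] med 2.046
  arm -1 186 rmax 0.058 theta [1.93 1.98 1.92 1.97 1.96 2.   1.98 2.09 2.02] med 1.977
knob top [0.12914071 0.13226855]
scene
  arm 1 11 rmax 0.057 theta [2.1] med 2.102
  arm -1 few 4
knob top [0.13111889 0.13301876]
```

View pics/c6.png

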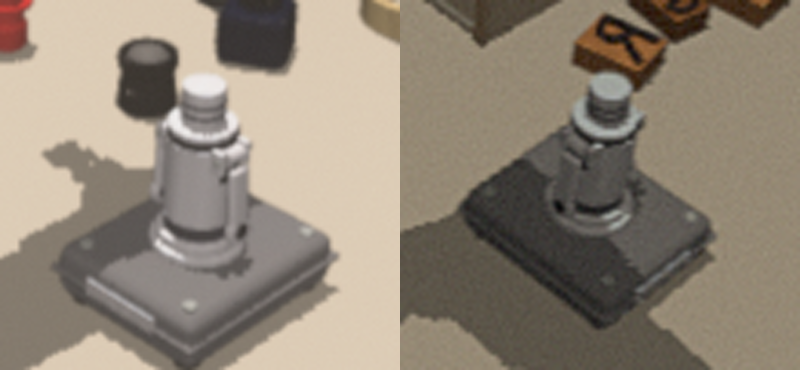

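The picture shows both arms vertical against the coupler, with the plug seated. The firmer squeeze changed the opening by only 0.2 mm, so the arms are on their stops.

```bash
python3 -c "
from cell import job;print(job.job_done())"
```

```text
the job is handed in; nothing more can be done
None
```

The job is handed in: the plug is bedded on the gasket at about 18 N, both cam arms were swung down together and sit on their stops, and the eraser, loupe and ink bottle were left alone; robot time was about 23.5 s of the 48 s allowed.

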